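# Switch on the edge polisher over its guard with a hooked rod

## Task

Switch on the bench polisher: take the hooked rod from its rest, reach over the machine's upright guard plate with it, and pull the taller of the two toggle levers behind the guard all the way over towards the guard. Keep the gripper itself off that switch and leave the short lever as it is. Then lay the rod back in both notches of its rest with the hook hanging down, where you found it, and let go.

Things in the scene. Friction and masses are not known exactly. Their poses are not given: they have to be found in the camera images.
- hook_rod: Rod with a wooden handle and a steel hook. Origin on the handle's axis at mid-length; x along it to the hook, z up. Handle x -75 to 75 mm, 17 mm thick; flat upright sides 17 mm apart and 20 high from x -25 to 25: grip there from above. An 8 mm steel rod runs on to x = 170 and bends straight down; the hook's lower end is 114 mm below the axis. About 0.16 kg, balance at x = 25. Starts loose in the rest.
- rod_rest: Fixed wooden stand, origin under its centre on the bench, x as the rod lies in it at the start. Foot 140 x 80 x 15 mm; two forks at x = -50 and 50, 12 mm thick, free between them. Each has a 90-degree V notch, 46 mm wide at the mouth, tips 163 mm above the bench. A handle lowered into both notches centres itself, its axis 150 mm above the bench.
- tall_switch: Toggle switch behind the guard with the taller lever; which of two places, 100 mm apart along y, it has varies. Fixed block 60 x 45 x 18 mm, origin under its centre, 20 mm above the bench; x points square away from the guard. Lever pivot 20 mm above the origin, along y. Guard: upright 4 mm plate at x = -70, top 120 mm above the bench. Up to x = 80 nothing stands behind the lever.
- tall_lever (a joint): Angle of the tall lever, rad, with a 20 mm black ball centred 62 mm from the pivot. 0: leans 0.45 rad away from the guard (off, ball at x = +27 mm of the switch); 0.9: end stop, leans 0.45 towards the guard (on, ball at x = -27). Starts at 0 to 0.1. No spring, stays where left; about 1 N at the ball moves it.
- short_lever (a joint): Angle of the like lever beside it whose ball is only 30 mm from its pivot; same sense, starts at 0 to 0.1, to be left alone. At the machine's end on the -y side stands a motor head with a polishing wheel, at most 115 mm high, 65 mm or more along y from both levers.
Things that resemble listed ones, but are neither listed nor needed, are in the scene too. What is shaped like the hook_rod but pink is not meant.

How it is judged:
By the outcome, as a careful person would: the job done as asked, in the order asked, and still so for the second after the job is handed in, with the robot touching nothing.
It also fails if it takes over 48 s, if anything falls off the work surface, if the arm or the gripper's body presses on something with over 40 N, if the wrist force passes 120 N, or if a joint passes its speed limit or range.

## Robot

A 6-joint arm with a two-finger parallel gripper is mounted at the origin on the work surface. World frame = base frame: x ahead of the robot, y to its left, z up, the work surface at z = 0. Lengths are in mm, angles in degrees, forces in N, time in s.
With the tool pointing down it reaches from about 350 to 725 mm from the base axis. Payload 6 kg.
Tool frame: the origin (TCP) lies on the centre line of the jaws, within the pads' length; the fingertips stand 11 mm ahead of it and the grasp point (between the pads) lies 8 mm behind it (finger_overhang is the distance from the TCP to the fingertips, in mm); z points along the fingers, y is the direction in which the jaws open and shut (so a half turn about z gives the same grasp; the last joint's range is limited). The gripper opens to 85 mm and grips with 20 to 120 N. Pads are 22 mm wide; open, the fingers measure 114 mm over their backs; the gripper's body (76 mm by 85 mm) begins 54 mm behind the grasp point. The pads swing forward as they close: fully open they stand 13 mm farther back than shut.
Start: joints at [91.943, 2.303, 4.859, 0, -92.561, -19.12], TCP at [177.171, 573.224, 242.261] pointing down, gripper open.
Joint ranges: [-146.85, 146.85], [-73.84, 115.35], [-62.03, 85.46], [-188.31, 113.3], [-161.28, -10.13], [-171.36, 171.36]. Speed limits (degrees/s): [147.25, 147.25, 172.46, 180, 180, 180].

## Interface

Orientations are given as a 3x3 rotation matrix whose columns are the frame's x, y, z axes.
In Python, from plant import * gives the robot as it stands.
- The arm moves only by the tool send_rows, never from a script. Its argument "series" is one flat list of numbers, 7 for each row, row after row: the shift along the tool's x, y, z in m, then the turn, a rotation vector about the tool's x, y, z in rad, then the finger opening in m, from 0 to 0.0854. In form: [tx, ty, tz, ax, ay, az, fingers, tx, ty, tz, ax, ay, az, fingers, ...]. A call has 1 to 5 rows; each row is the pose to reach, as a shift and turn from the pose measured when the call began, along the tool's axes at that moment; what a row does not reach only later rows make up. A row lasts 1/12 s, in which the tool goes at most 41.7 mm and 7.16 degrees, less where a joint would pass 70% of its speed; a pose out of reach is approached as far as the arm can. A call with a gripper value outside its range is refused whole. The fingers move at their own pace and stop on an object; "newtons" is the grip in N (left out, the last holds). Time passes only in rows, so rows that repeat a pose let the fingers close. It gives the time, the measured TCP pose, the force and the opening at its end, in the units of the state.
- state(): the state, without advancing time (a new reading comes with each control period).
- get_image(name): name is "side" or "top"; returns a dict with "frame" (400x640x3 uint8, red, green, blue), "intrinsics" (3x3 intrinsics, pixels), "k1" (the pictures are not rectified: a ray, as slopes to the right and down, at radius r is drawn at 1 + k1 r^2 times it, then the intrinsics apply), "cam_to_world" (4x4, takes a point from camera to world coordinates). Camera axes: x right, y down, z forward; pixel columns grow to the right and rows downward; lengths in mm; the calibration is good to about 2 mm. A picture is of the moment at which its call begins. There is no depth.
- sign_off(): hands the job in, once; it reports no verdict.
Trained networks look in a picture, given as the dict that the camera call returned (one of the last four; its "shot" number tells which), for a name from the list of things; names that differ only in an ending like _2 or _b are one class to them, and where a whole thing is asked for, a point or a joint stands for the part that bears it (a point fixed in the world has none). Each returns a list of dicts, best first, with "conf" (0 to 1); they miss things now and then, are a little off and sometimes report something else, mostly with a low value. They report only what shows in the picture. A call takes as long as a camera call. They do not tell look-alikes from the thing itself.
- look_for(picture, label): "point" ([column, row] in pixels, amid what is visible of it).
- masks_of(picture, label): "pixels" (400x640 bool, what is visible of it) and "point" ([column, row] in pixels, amid what is visible of it).
The state is a dict: "t": time; "q": joint angles; "qd": joint speeds; "tau": joint torques, N m; "position": TCP position; "tcp_rot": TCP orientation; "contact_force": force on the tool from outside, world axes, zero at the start; "torque": the same for the moment, N m; "finger_gap": finger opening in mm.
Only numpy, scipy, OpenCV 4.12 (cv2) and the standard library are available. Lean on these libraries where they do the work, as an engineer would, in place of code of your own. Each camera call takes 0.05 s, during which the arm holds its last target. There are 200 camera calls.

## Working session

There is one attempt and no reset: what is moved stays moved. The work goes in short steps, Python scripts to look and compute and a tool call to move; the robot and the scene stay as the last step left them, time stands still between calls to the robot, and variables do not carry over. Pictures are saved under pics/ and viewed, about 8 in all and at most 12, crops included, and the job is handed in when it is done.

Besides the shell and the picture viewer there is one more tool, called after "Request:" by a JSON object that holds its "name" and its "arguments", one argument or row to a line. send_rows: Moves the arm, as the interface text tells. Its arguments: {"type":"object","properties":{"series":{"type":"array"},"newtons":{"type":"number"}},"required":["series"]}

```bash
mkdir -p pics; python3 - <<'E'
from plant import *
import cv2, numpy as np
s=state(); print(s['t'],s['position'],np.round(s['tcp_rot'],3).tolist(),s['finger_gap'])
for n in ('side','top'):
    p=get_image(n); cv2.imwrite(f'pics/{n}0.png',p['frame'][:,:,::-1])
    print(n,p['intrinsics'],p['k1'],np.round(p['cam_to_world'],3).tolist())
    for l in ('hook_rod','rod_rest','tall_switch','tall_lever','short_lever'):
        print(l,[(np.round(d['point']).tolist(),round(d['conf'],2)) for d in look_for(p,l)])
E
```

```text
0.0 [177.02505588 572.97647963 241.2982596 ] [[0.955, -0.295, -0.0], [-0.295, -0.955, -0.002], [0.0, 0.002, -1.0]] 85.91520265451183
side [[513.67386734   0.         310.01750999]
 [  0.         513.67386734 198.90366666]
 [  0.           0.           1.        ]] 0.03206485981348702 [[0.975, -0.161, 0.151, 232.685], [-0.22, -0.728, 0.649, -713.999], [0.006, -0.666, -0.746, 1009.322], [0.0, 0.0, 0.0, 1.0]]
hook_rod [([198.0, 177.0], 0.96), ([322.0, 118.0], 0.58)]
rod_rest [([320.0, 156.0], 0.66)]
tall_switch [([408.0, 246.0], 0.62)]
tall_lever [([414.0, 228.0], 0.5)]
short_lever []
top [[390.59508599   0.         321.53168589]
 [  0.         390.59508599 197.86994067]
 [  0.           0.           1.        ]] -0.006911523889100148 [[-0.01, -0.992, 0.127, 286.264], [-1.0, 0.007, -0.023, 88.391], [0.022, -0.127, -0.992, 1037.397], [0.0, 0.0, 0.0, 1.0]]
hook_rod [([219.0, 148.0], 0.92), ([218.0, 296.0], 0.86)]
rod_rest [([240.0, 172.0], 0.59)]
tall_switch [([367.0, 124.0], 0.66)]
tall_lever [([368.0, 109.0], 0.43)]
short_lever [([409.0, 121.0], 0.59)]
```

View pics/side0.png

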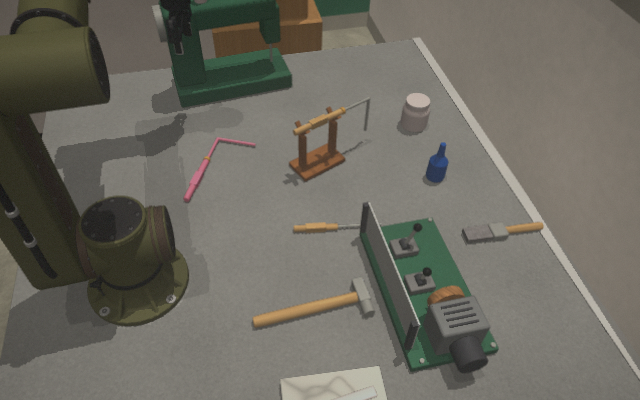

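View pics/top0.png

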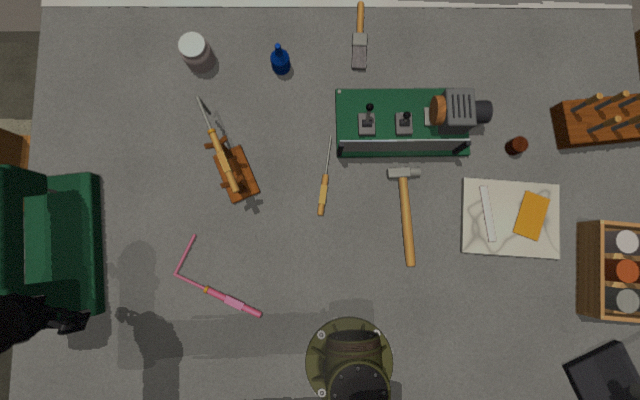

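Side view: the wooden rod lies in its rest, with the handle from (297,129) to (345,110) and the hook at (368,99-129). The pink look-alike at (205,170) is not meant. The levers behind the guard have balls at (417,228) and (427,271). I'll enlarge these areas to confirm.

```bash
cat > h.py <<'E'
from plant import *
import cv2, numpy as np
from scipy.optimize import least_squares
def proj(p,X):
    T=np.linalg.inv(p['cam_to_world']); X=np.atleast_2d(X); c=X@T[:3,:3].T+T[:3,3]
    s=c[:,:2]/c[:,2:]; s=s*(1+p['k1']*(s**2).sum(1,keepdims=True)); K=p['intrinsics']
    return s*[K[0,0],K[1,1]]+K[:2,2]
def atz(p,uv,z):
    f=lambda a: proj(p,[a[0],a[1],z])[0]-uv
    return least_squares(f,[450,100]).x
def tri(pa,a,pb,b):
    f=lambda X: np.r_[proj(pa,X)[0]-a,proj(pb,X)[0]-b]
    r=least_squares(f,[450,100,80]); return r.x,np.abs(r.fun).max()
E
python3 - <<'E'
from h import *
p=cv2.imread('pics/side0.png'); t=cv2.imread('pics/top0.png')
z=lambda im,x,y,w,h,k: cv2.resize(im[y:y+h,x:x+w],None,fx=k,fy=k,interpolation=cv2.INTER_CUBIC)
a=z(p,280,85,100,75,4); b=z(t,180,85,100,75,4+0); 
b=z(t,180,85,100,130,3); b=cv2.copyMakeBorder(b,0,0,0,100,cv2.BORDER_CONSTANT)
a=z(p,285,85,100,75,4); c=z(p,370,205,100,75,4); d=z(t,330,80,100,75,4)
bb=cv2.resize(t[85:210,180:280],(400,500)); 
cv2.imwrite('pics/crop1.png',np.vstack([np.hstack([a,c]),np.hstack([z(t,180,90,100,75,4),d])]))
E
```

```text
(no output)
```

View pics/crop1.png

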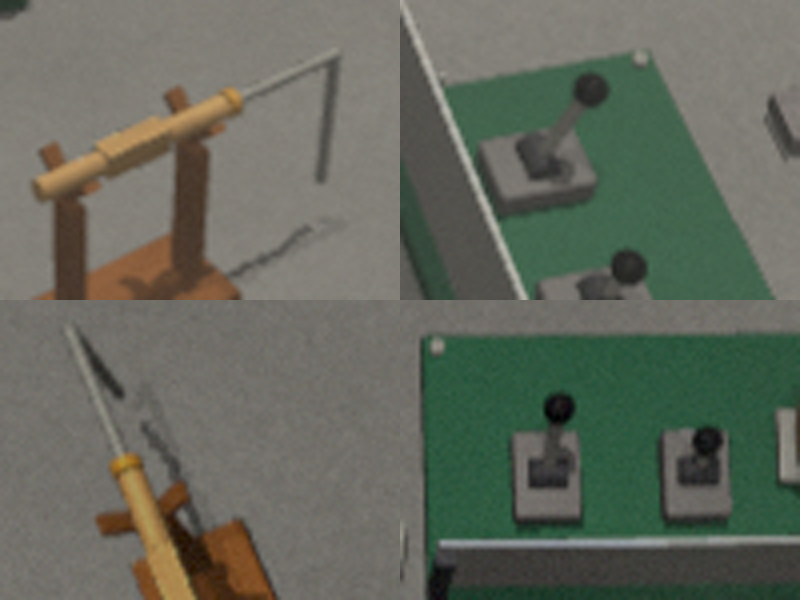

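The +y lever at side (417,227) / top (370,107) has the long stem, and the one at (427,272) / (407,115) has the short stem. The rod in the rest is wood and steel, so it is the one meant.

```bash
python3 - <<'E'
from h import *
S=get_image('side');T=get_image('top')
print('tall',tri(S,[417.5,227.5],T,[369.75,107])); print('short',tri(S,[427,271.75],T,[406.75,115]))
print('bend',tri(S,[369,98.2],T,[197.5,97])); print('collar',tri(S,[343,110.2],T,[211.5,130.7]))
print('guardtop', atz(T,[340,140.5],120),atz(T,[468,138],120), 'side',atz(S,[368,204],120),atz(S,[411,322],120))
def f(a):
    x,y,th=a; c,s=np.cos(th),np.sin(th)
    P=lambda u,z:[x+u*c,y+u*s,z]
    return np.r_[proj(S,P(170,152))[0]-[369,98.2],proj(S,P(170,38))[0]-[365,130],proj(S,P(-75,150))[0]-[295.2,132],proj(S,P(0,152))[0]-[320,120.5],proj(T,P(170,152))[0]-[197.5,97],proj(T,P(-75,150))[0]-[236,190]]
r=least_squares(f,[550,330,.5]); print(r.x[:2],np.degrees(r.x[2]),np.round(r.fun,1))
x,y,th=r.x
for p,n in((S,'side'),(T,'top')):
    print(n,np.round([proj(p,[x+u*np.cos(th),y+u*np.sin(th),150])[0] for u in(-75,-25,25,75,170)],1).tolist())
E
```

```text
tall (array([636.48527794, -56.90091683,  95.98214887]), np.float64(0.22637324944795978))
short (array([ 625.57694206, -156.97783139,   66.93839279]), np.float64(0.1951769178108549))
bend (array([642.85472073, 357.96751348, 148.88941039]), np.float64(0.611505406016704))
collar (array([560.38333787, 322.77941355, 149.4685186 ]), np.float64(0.5253649196948231))
guardtop [542.88834314  21.15276538] [ 548.20948595 -291.62547486] side [539.78749341  15.7615894 ] [ 531.7198863  -289.17752361]
[487.72895164 291.38705893] 22.957274018648345 [ 0.  -0.7  0.4 -0.3 -0.5  0.5 -1.4  0.4 -0.2 -1.6  0.5  0.2]
side [[294.7, 132.5], [310.7, 125.1], [326.3, 117.9], [341.4, 110.9], [369.0, 98.1]]
top [[236.5, 190.2], [228.3, 170.4], [220.3, 150.9], [212.4, 131.6], [197.5, 95.7]]
```

```bash
cat >> h.py <<'E'
from scipy.spatial.transform import Rotation as R
def down(yaw):
    c,s=np.cos(np.radians(yaw)),np.sin(np.radians(yaw))
    return np.array([[c,s,0],[s,-c,0],[0,0,-1.]])
def plan(wps,start=None):
    "wps: list of (x,y,z,yaw); prints shift m (tool axes) and turn rad for successive calls"
    s=state(); p,M=(np.array(s['position']),np.array(s['tcp_rot'])) if start is None else (np.array(start[:3]),down(start[3]))
    print('t',round(s['t'],2),'pos',np.round(s['position'],1),'yaw',round(np.degrees(np.arctan2(M[1,0],M[0,0])),2),'F',np.round(s['contact_force'],1),'gap',round(s['finger_gap'],1))
    for w in wps:
        N=down(w[3]); q=np.array(w[:3],float); d=M.T@(q-p)
        print(w,'shift',np.round(d/1000,4).tolist(),'turn',np.round(R.from_matrix(M.T@N).as_rotvec(),4).tolist(),'rows>=',round(max(np.linalg.norm(d)/41.7,np.degrees(R.from_matrix(M.T@N).magnitude())/7.16),1))
        p,M=q,N
E
python3 - <<'E'
from h import *
plan([(310,440,250,3),(420,350,240,23),(488,291,230,23),(488,291,160,23)])
E
```

```text
t 0.7 pos [177.2 573.2 242.3] yaw -17.18 F [-0.1  0.1 -0.7] gap 85.5
(310, 440, 250, 3) shift [0.1662, 0.088, -0.0077] turn [0.0001, -0.0, -0.3522] rows>= 4.5
(420, 350, 240, 23) shift [0.1051, 0.0956, 0.01] turn [0.0, 0.0, -0.3491] rows>= 3.4
(488, 291, 230, 23) shift [0.0395, 0.0809, 0.01] turn [0.0, 0.0, 0.0] rows>= 2.2
(488, 291, 160, 23) shift [0.0, 0.0, 0.07] turn [0.0, 0.0, 0.0] rows>= 1.7
```

Request:
{"name": "send_rows", "arguments": {
  "series": [0.166,0.088,-0.008,0,0,-0.352,0.085,0.166,0.088,-0.008,0,0,-0.352,0.085,0.166,0.088,-0.008,0,0,-0.352,0.085,0.166,0.088,-0.008,0,0,-0.352,0.085,0.166,0.088,-0.008,0,0,-0.352,0.085]
}}

```text
t: 1.12
position: [312.0, 437.5, 251.4]
tcp_rot: [[0.999, 0.051, 0.001], [0.051, -0.999, 0.001], [0.001, -0.001, -1.0]]
contact_force: [-0.0, 0.3, 0.9]
finger_gap: 85.0
```

Request:
{"name": "send_rows", "arguments": {
  "series": [0.105,0.096,0.01,0,0,-0.35,0.085,0.105,0.096,0.01,0,0,-0.35,0.085,0.105,0.096,0.01,0,0,-0.35,0.085,0.105,0.096,0.01,0,0,-0.35,0.085,0.105,0.096,0.01,0,0,-0.35,0.085]
}}

```text
t: 1.53
position: [424.8, 343.5, 241.1]
tcp_rot: [[0.922, 0.387, 0.001], [0.387, -0.922, -0.0], [0.001, 0.001, -1.0]]
contact_force: [-0.9, -0.4, 0.7]
finger_gap: 85.1
```

```bash
python3 - <<'E'
from h import *
plan([(488,291,230,23),(488,291,142,23)])
E
```

```text
t 1.53 pos [424.8 343.5 241.1] yaw 22.75 F [-0.9 -0.4  0.7] gap 85.1
(488, 291, 230, 23) shift [0.038, 0.0729, 0.0112] turn [0.0008, -0.0011, -0.0043] rows>= 2.0
(488, 291, 142, 23) shift [0.0, 0.0, 0.088] turn [0.0, 0.0, 0.0] rows>= 2.1
```

Request:
{"name": "send_rows", "arguments": {
  "series": [0.038,0.073,0.011,0,0,-0.004,0.06,0.038,0.073,0.011,0,0,-0.004,0.06,0.038,0.073,0.011,0,0,-0.004,0.06,0.038,0.073,0.011,0,0,-0.004,0.06]
}}

```text
t: 1.87
position: [489.2, 289.3, 229.4]
tcp_rot: [[0.922, 0.387, 0.0], [0.387, -0.922, -0.001], [-0.0, 0.002, -1.0]]
contact_force: [-0.1, -0.4, 0.3]
finger_gap: 59.9
```

```bash
python3 - <<'E'
from h import *
plan([(488,291,142,23)])
S=get_image('side');T=get_image('top')
z=lambda im,x,y,w,h,k: cv2.resize(im[y:y+h,x:x+w],None,fx=k,fy=k,interpolation=cv2.INTER_CUBIC)
cv2.imwrite('pics/hover.png',np.hstack([z(S['frame'],270,60,130,130,3),z(T['frame'],170,80,130,130,3)])[:,:,::-1])
E
```

```text
t 1.87 pos [489.2 289.3 229.4] yaw 22.77 F [-0.1 -0.4  0.3] gap 59.9
(488, 291, 142, 23) shift [-0.0004, -0.0022, 0.0874] turn [0.0015, 0.0002, -0.004] rows>= 2.1
```

View pics/hover.png

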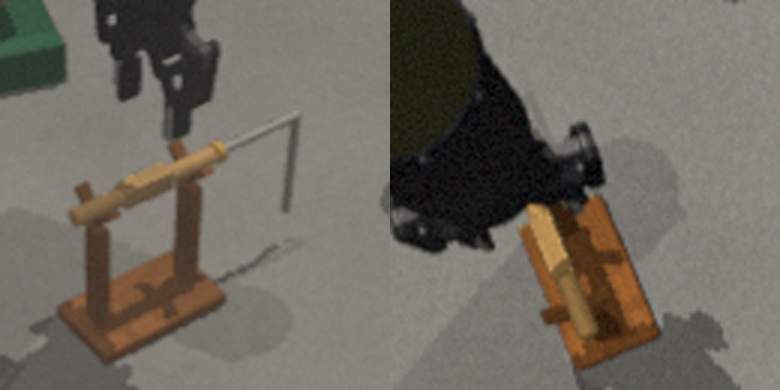

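The side crop shows the fingers above the flats and the rod still in both notches. The top crop shows the rod axis midway under the gripper. Next I descend and grip.

Request:
{"name": "send_rows", "arguments": {
  "series": [0,-0.002,0.044,0,0,-0.004,0.06,0,-0.002,0.074,0,0,-0.004,0.06,0,-0.002,0.087,0,0,-0.004,0.06,0,-0.002,0.087,0,0,-0.004,0.06]
}}

```text
t: 2.3
position: [485.2, 292.7, 139.7]
tcp_rot: [[0.919, 0.395, -0.003], [0.395, -0.919, -0.004], [-0.005, 0.003, -1.0]]
contact_force: [-0.2, -0.6, 0.4]
finger_gap: 60.4
```

Request:
{"name": "send_rows", "arguments": {
  "series": [0,0,0,0,0,0,0.01,0,0,0,0,0,0,0.01,0,0,0,0,0,0,0.01,0,0,0,0,0,0,0.01,0,0,0,0,0,0,0.01],
  "newtons": 80
}}

```text
t: 2.72
position: [486.4, 291.9, 142.5]
tcp_rot: [[0.919, 0.394, 0.0], [0.394, -0.919, -0.005], [-0.002, 0.004, -1.0]]
contact_force: [1.1, -4.2, 3.5]
finger_gap: 15.8
```

Request:
{"name": "send_rows", "arguments": {
  "series": [0,0,0,0,0,0,0.01,0,0,0,0,0,0,0.01,0,0,0,0,0,0,0.01,0,0,0,0,0,0,0.01,0,0,0,0,0,0,0.01]
}}

```text
t: 3.13
position: [486.6, 292.0, 142.7]
tcp_rot: [[0.919, 0.394, 0.001], [0.394, -0.919, -0.004], [-0.001, 0.004, -1.0]]
contact_force: [-0.3, -0.6, -0.4]
finger_gap: 15.6
```

```bash
python3 - <<'E'
from h import *
s=state();p=s['position']
plan([(p[0],p[1],290,23),(490,140,290,10),(492,-57,290,0.5)])
E
```

```text
t 3.13 pos [486.6 292.  142.7] yaw 23.22 F [-0.3 -0.6 -0.4] gap 15.6
(np.float64(486.56259168594556), np.float64(292.04601525065544), 290, 23) shift [-0.0002, 0.0006, -0.1473] turn [0.0042, 0.0012, 0.0039] rows>= 3.5
(490, 140, 290, 10) shift [-0.0562, 0.1413, 0.0] turn [0.0, 0.0, 0.2269] rows>= 3.6
(492, -57, 290, 0.5) shift [-0.0322, 0.1944, 0.0] turn [0.0, 0.0, 0.1658] rows>= 4.7
```

Request:
{"name": "send_rows", "arguments": {
  "series": [0,0,-0.02,0,0,0,0.01,0,0,-0.05,0,0,0,0.01,0,0,-0.085,0,0,0,0.01,0,0,-0.12,0,0,0,0.01,0,0,-0.145,0,0,0,0.01]
}}

```text
t: 3.55
position: [486.7, 292.7, 291.0]
tcp_rot: [[0.919, 0.394, 0.003], [0.394, -0.919, -0.003], [0.001, 0.004, -1.0]]
contact_force: [1.1, 0.8, -1.1]
finger_gap: 15.8
```

Request:
{"name": "send_rows", "arguments": {
  "series": [-0.02,0.04,0,0,0,0.06,0.01,-0.034,0.075,0,0,0,0.12,0.01,-0.045,0.11,0,0,0,0.18,0.01,-0.056,0.141,0,0,0,0.227,0.01,-0.056,0.141,0,0,0,0.227,0.01]
}}

```text
t: 3.97
position: [490.9, 136.9, 292.6]
tcp_rot: [[0.985, 0.172, 0.004], [0.172, -0.985, -0.003], [0.004, 0.004, -1.0]]
contact_force: [0.1, 2.1, -0.7]
finger_gap: 15.9
```

```bash
python3 - <<'E'
from h import *
s=state();p=s['position']
plan([(492,-57,290,0.5)])
S=get_image('side');T=get_image('top')
z=lambda im,x,y,w,h,k: cv2.resize(im[y:y+h,x:x+w],None,fx=k,fy=k,interpolation=cv2.INTER_CUBIC)
cv2.imwrite('pics/lift.png',np.hstack([z(S['frame'],250,40,260,260,1.5),z(T['frame'],180,60,260,260,1.5)])[:,:,::-1])
E
```

```text
t 3.97 pos [490.9 136.9 292.6] yaw 9.88 F [ 0.1  2.1 -0.7] gap 15.9
(492, -57, 290, 0.5) shift [-0.0322, 0.1912, 0.0031] turn [0.0032, -0.0039, 0.1637] rows>= 4.7
```

View pics/lift.png

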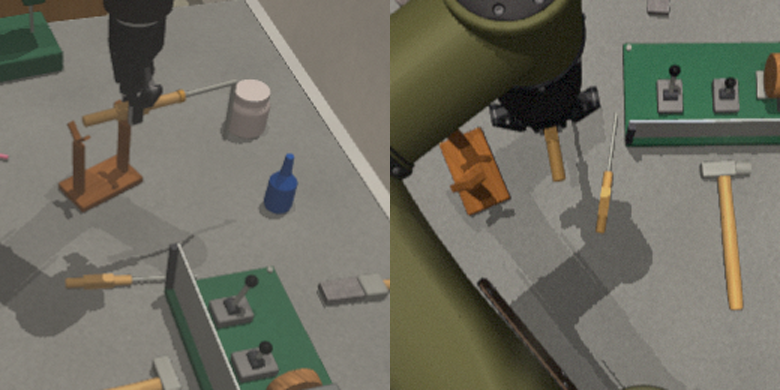

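The rod is held level, with the hook end in front of the jar at crop (240,85). The rest stayed in place. Moving on to above the machine.

Request:
{"name": "send_rows", "arguments": {
  "series": [-0.008,0.04,0.001,0,0,0.04,0.01,-0.014,0.08,0.002,0,0,0.08,0.01,-0.02,0.12,0.003,0,0,0.11,0.01,-0.026,0.155,0.003,0,-0.002,0.14,0.01,-0.032,0.191,0.003,0.003,-0.004,0.164,0.01]
}}

```text
t: 4.48
position: [492.8, -53.9, 288.6]
tcp_rot: [[1.0, 0.014, -0.002], [0.014, -1.0, 0.001], [-0.002, -0.001, -1.0]]
contact_force: [1.1, 0.2, -2.0]
finger_gap: 15.5
```

Request:
{"name": "send_rows", "arguments": {
  "series": [0,0,0,0,0,0,0.01,0,0,0,0,0,0,0.01,0,0,0,0,0,0,0.01,0,0,0,0,0,0,0.01,0,0,0,0,0,0,0.01]
}}

```text
t: 4.9
position: [493.0, -52.5, 288.3]
tcp_rot: [[1.0, 0.016, -0.002], [0.016, -1.0, 0.001], [-0.002, -0.001, -1.0]]
contact_force: [-0.2, 0.3, -2.3]
finger_gap: 15.7
```

```bash
python3 - <<'E'
from h import *
s=state();p=s['position']; print(np.round(s['tcp_rot'],4).tolist())
plan([(494,-57,250,0.5),(494,-57,181,.5)])
S=get_image('side');T=get_image('top')
x,y,zz=p; 
for n,P in(('bend',[x+170,y+1.5,zz+7]),('tip',[x+170,y+1.5,zz-107])): print(n,proj(S,P)[0],proj(T,P)[0])
z=lambda im,x,y,w,h,k: cv2.resize(im[y:y+h,x:x+w],None,fx=k,fy=k,interpolation=cv2.INTER_CUBIC)
cv2.imwrite('pics/over.png',np.hstack([z(S['frame'],320,100,160,160,2.5),z(T['frame'],290,40,160,160,2.5)])[:,:,::-1])
E
```

```text
[[0.9999, 0.016, -0.0022], [0.016, -0.9999, 0.0011], [-0.0022, -0.0012, -1.0]]
t 4.9 pos [493.  -52.5 288.3] yaw 0.91 F [-0.2  0.3 -2.3] gap 15.7
(494, -57, 250, 0.5) shift [0.001, 0.0045, 0.0383] turn [-0.0012, 0.0022, 0.0072] rows>= 0.9
(494, -57, 181, 0.5) shift [0.0, 0.0, 0.069] turn [0.0, 0.0, 0.0] rows>= 1.7
bend [445.00898087 160.71202839] [380.79388164  58.75823967]
tip [434.32679184 198.77733676] [372.28059611  82.46785483]
```

View pics/over.png

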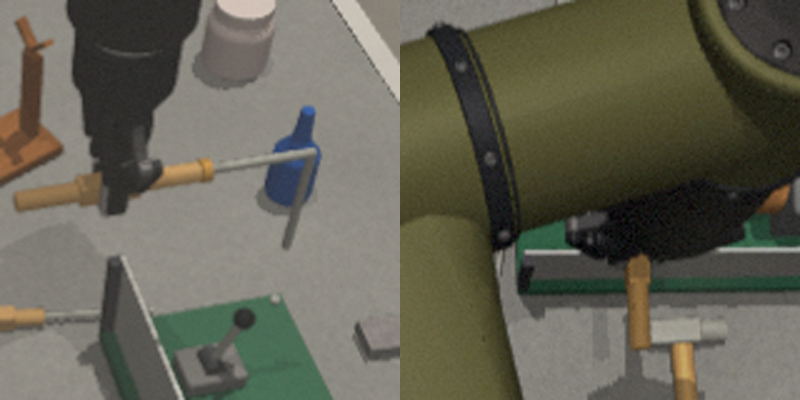

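The hook tip shows at side pixel (435,198), as predicted within 1 px. Now I lower it behind the lever, with axis 188 and hook bottom about 74.

Request:
{"name": "send_rows", "arguments": {
  "series": [0.001,0.007,0.0,0,0,0,0.01,0.001,0.007,0.03,0,0,0,0.01,0.001,0.007,0.06,0,0,0,0.01,0.001,0.007,0.085,0,0,0,0.01,0.001,0.007,0.105,0,0,0,0.01]
}}

```text
t: 5.42
position: [493.2, -59.6, 181.0]
tcp_rot: [[1.0, 0.016, -0.004], [0.016, -1.0, 0.001], [-0.004, -0.001, -1.0]]
contact_force: [0.0, -0.6, -2.2]
finger_gap: 15.4
```

Request:
{"name": "send_rows", "arguments": {
  "series": [0,0,0,0,0,0,0.01,0,0,0,0,0,0,0.01,0,0,0,0,0,0,0.01]
}}

```text
t: 5.67
position: [493.8, -59.8, 182.7]
tcp_rot: [[1.0, 0.017, -0.002], [0.017, -1.0, 0.001], [-0.002, -0.001, -1.0]]
contact_force: [0.1, -0.5, -1.5]
finger_gap: 16.0
```

```bash
python3 - <<'E'
from h import *
s=state();p=s['position']
plan([])
S=get_image('side')
x,y,zz=p; 
for n,P in(('bend',[x+170,y+2.7,zz+7]),('tip',[x+170,y+2.7,zz-107])): print(n,proj(S,P)[0])
z=lambda im,x,y,w,h,k: cv2.resize(im[y:y+h,x:x+w],None,fx=k,fy=k,interpolation=cv2.INTER_CUBIC)
cv2.imwrite('pics/behind.png',z(S['frame'],350,150,120,120,5)[:,:,::-1])
E
```

```text
t 5.67 pos [493.8 -59.8 182.7] yaw 0.95 F [ 0.1 -0.5 -1.5] gap 16.0
bend [436.49246064 198.19272677]
tip [427.13594806 231.15326659]
```

View pics/behind.png

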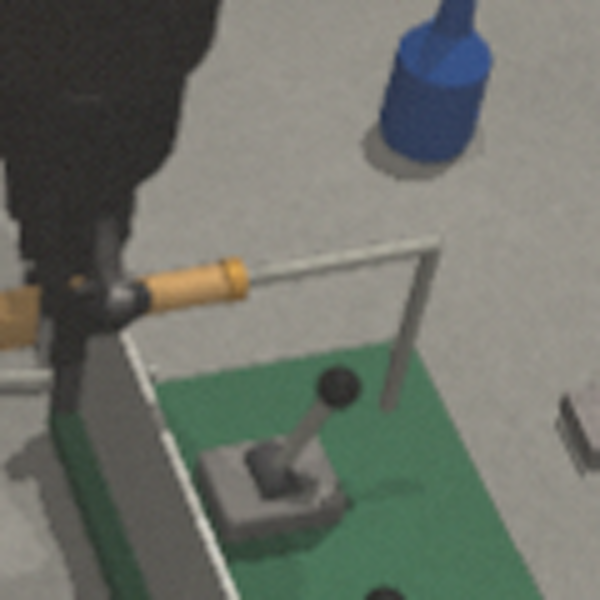

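The hook hangs behind the ball: tip at crop (388,405), ball at (338,387), short lever clear. Pulling now.

Request:
{"name": "send_rows", "arguments": {
  "series": [-0.01,0,0,0,0,0,0.01,-0.022,0,0,0,0,0,0.01,-0.034,0,0,0,0,0,0.01,-0.045,0,0,0,0,0,0.01,-0.055,0,0,0,0,0,0.01],
  "newtons": 100
}}

```text
t: 6.13
position: [439.8, -60.6, 185.8]
tcp_rot: [[1.0, 0.017, 0.004], [0.017, -1.0, 0.002], [0.004, -0.002, -1.0]]
contact_force: [1.1, -0.6, -2.1]
finger_gap: 15.4
```

Request:
{"name": "send_rows", "arguments": {
  "series": [-0.003,0,0,0,0,0,0.01,-0.005,0,0,0,0,0,0.01,-0.007,0,0,0,0,0,0.01,-0.007,0,0,0,0,0,0.01]
}}

```text
t: 6.47
position: [433.1, -60.7, 186.5]
tcp_rot: [[1.0, 0.017, 0.005], [0.017, -1.0, 0.002], [0.005, -0.002, -1.0]]
contact_force: [0.7, -0.5, -1.2]
finger_gap: 15.6
```

```bash
python3 - <<'E'
from h import *
plan([])
S=get_image('side')
z=lambda im,x,y,w,h,k: cv2.resize(im[y:y+h,x:x+w],None,fx=k,fy=k,interpolation=cv2.INTER_CUBIC)
for th in np.arange(0,.91,.1):
    a=.45-th; print(round(th,1),np.round(proj(S,[610+62*np.sin(a),-57.5,40+62*np.cos(a)])[0],1),end=' ')
cv2.imwrite('pics/pull.png',z(S['frame'],350,170,120,120,5)[:,:,::-1])
E
```

```text
t 6.47 pos [433.1 -60.7 186.5] yaw 0.95 F [ 0.7 -0.5 -1.2] gap 15.6
0.0 [417.6 227.8] 0.1 [415.4 227.5] 0.2 [413.  227.5] 0.3 [410.6 227.6] 0.4 [408.  227.9] 0.5 [405.4 228.3] 0.6 [402.8 229. ] 0.7 [400.1 229.8] 0.8 [397.5 230.7] 0.9 [395.  231.8]
```

View pics/pull.png

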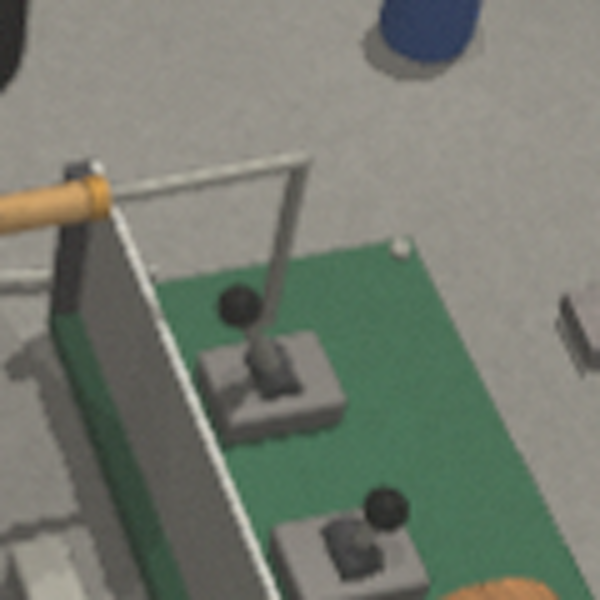

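The ball is at (398,231), which matches an angle of about 0.78. I'll continue to the stop.

Request:
{"name": "send_rows", "arguments": {
  "series": [-0.003,0,0,0,0,0,0.01,-0.005,0,0,0,0,0,0.01,-0.007,0,0,0,0,0,0.01]
}}

```text
t: 6.77
position: [428.7, -60.4, 186.1]
tcp_rot: [[1.0, 0.016, 0.011], [0.016, -1.0, 0.003], [0.011, -0.003, -1.0]]
contact_force: [19.6, -2.4, -11.0]
finger_gap: 15.4
```

Request:
{"name": "send_rows", "arguments": {
  "series": [-0.002,0,0,0,0,0,0.01,-0.004,0,0,0,0,0,0.01,-0.004,0,0,0,0,0,0.01]
}}

```text
t: 7.02
position: [427.4, -60.5, 186.2]
tcp_rot: [[1.0, 0.014, 0.018], [0.014, -1.0, 0.002], [0.018, -0.002, -1.0]]
contact_force: [15.7, -3.6, -6.8]
finger_gap: 15.7
```

The force rose to about 16–20 N, so the lever is at its stop. Backing off, then a look.

Request:
{"name": "send_rows", "arguments": {
  "series": [0.008,0,0,0,0,0,0.01,0.016,0,0,0,0,0,0.01,0.024,0,0,0,0,0,0.01,0.03,0,0,0,0,0,0.01,0.03,0,0,0,0,0,0.01]
}}

```text
t: 7.43
position: [457.9, -60.1, 186.1]
tcp_rot: [[1.0, 0.014, 0.016], [0.014, -1.0, 0.002], [0.016, -0.002, -1.0]]
contact_force: [-1.0, 0.2, -2.3]
finger_gap: 15.7
```

```bash
python3 - <<'E'
from h import *
s=state();x,y,zz=s['position'];print(np.round(s['tcp_rot'],3).tolist())
plan([(462,-60,300,.9)])
for n,P in(('bend',[x+170,y+2.7,zz+7]),('tip',[x+170,y+2.7,zz-107])): print(n,proj(get_image('side'),P)[0])
S=get_image('side')
z=lambda im,x,y,w,h,k: cv2.resize(im[y:y+h,x:x+w],None,fx=k,fy=k,interpolation=cv2.INTER_CUBIC)
cv2.imwrite('pics/on.png',z(S['frame'],350,170,120,120,5)[:,:,::-1])
E
```

```text
[[1.0, 0.014, 0.016], [0.014, -1.0, 0.002], [0.016, -0.002, -1.0]]
t 7.43 pos [457.9 -60.1 186.1] yaw 0.81 F [-1.   0.2 -2.3] gap 15.7
(462, -60, 300, 0.9) shift [0.0059, -0.0002, -0.1138] turn [-0.0019, -0.0162, -0.0015] rows>= 2.7
bend [420.95061094 199.91413574]
tip [412.66010067 232.96475268]
```

View pics/on.png

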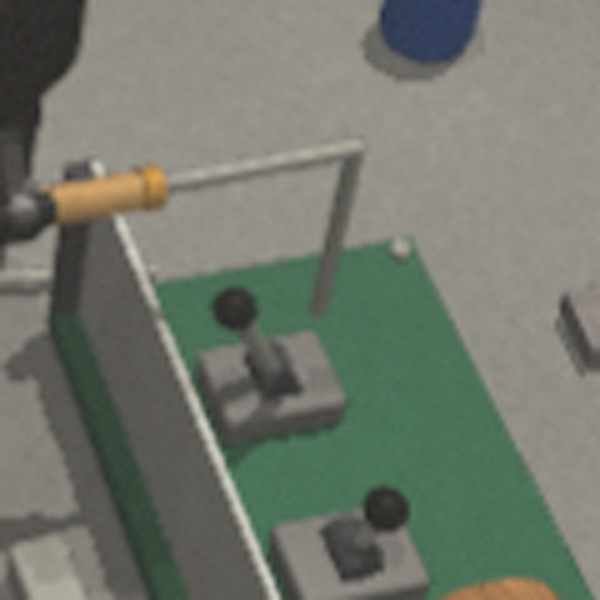

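The lever leans towards the guard, with the ball at (397,231.6). The short lever is unchanged at (427,271.5). I'll lift out, move aside and check the lever from the top camera.

Request:
{"name": "send_rows", "arguments": {
  "series": [0.006,0,-0.02,0,-0.004,0,0.01,0.006,0,-0.05,0,-0.008,0,0.01,0.006,0,-0.08,0,-0.012,0,0.01,0.006,0,-0.115,-0.002,-0.016,0,0.01,0.006,0,-0.115,-0.002,-0.016,0,0.01]
}}

```text
t: 8.0
position: [462.4, -61.2, 309.4]
tcp_rot: [[1.0, 0.014, 0.012], [0.014, -1.0, -0.0], [0.012, 0.001, -1.0]]
contact_force: [-0.6, -0.1, -0.3]
finger_gap: 15.5
```

```bash
python3 - <<'E'
from h import *
plan([(480,140,300,10),(487,292,290,23.2)])
E
```

```text
t 8.0 pos [462.4 -61.2 309.4] yaw 0.78 F [-0.6 -0.1 -0.3] gap 15.5
(480, 140, 300, 10) shift [0.0202, -0.201, 0.0095] turn [0.0015, -0.0117, -0.161] rows>= 4.8
(487, 292, 290, 23.2) shift [0.0333, -0.1485, 0.01] turn [0.0, 0.0, -0.2304] rows>= 3.7
```

Request:
{"name": "send_rows", "arguments": {
  "series": [0.004,-0.035,0.002,0,-0.003,-0.03,0.01,0.008,-0.075,0.004,0,-0.006,-0.06,0.01,0.012,-0.115,0.006,0,-0.008,-0.09,0.01,0.016,-0.155,0.008,0,-0.01,-0.13,0.01,0.02,-0.195,0.009,0.001,-0.012,-0.161,0.01]
}}

```text
t: 8.42
position: [479.3, 135.8, 300.6]
tcp_rot: [[0.984, 0.176, 0.0], [0.176, -0.984, 0.0], [0.0, -0.0, -1.0]]
contact_force: [0.9, -0.8, -0.8]
finger_gap: 15.3
```

Request:
{"name": "send_rows", "arguments": {
  "series": [0.008,-0.035,0.002,0,0,-0.06,0.01,0.016,-0.072,0.005,0,0,-0.12,0.01,0.025,-0.11,0.008,0,0,-0.18,0.01,0.033,-0.145,0.01,0,0,-0.23,0.01,0.033,-0.147,0.01,0,0,-0.23,0.01]
}}

```text
t: 8.83
position: [484.8, 291.1, 287.7]
tcp_rot: [[0.916, 0.402, -0.003], [0.402, -0.916, -0.001], [-0.003, -0.0, -1.0]]
contact_force: [-0.1, -1.5, -3.2]
finger_gap: 15.0
```

```bash
python3 - <<'E'
from h import *
s=state();print(np.round(s['tcp_rot'],3).tolist())
plan([(486.6,292,290,23.2),(486.6,292,165,23.2)])
S=get_image('side');T=get_image('top')
x,y,zz=s['position'];c,q=np.cos(np.radians(23.2)),np.sin(np.radians(23.2))
print('rod side: rear,bend,tip',[np.round(proj(S,[x+u*c,y+u*q,zz+h])[0],1).tolist() for u,h in((-75,7),(170,7),(170,-107))])
z=lambda im,x,y,w,h,k: cv2.resize(im[y:y+h,x:x+w],None,fx=k,fy=k,interpolation=cv2.INTER_CUBIC)
cv2.imwrite('pics/ret.png',np.hstack([z(S['frame'],270,20,130,180,3),z(T['frame'],330,80,100,135,4)])[:540,:,::-1])
def ball(p,c,r=9):
    g=p['frame'].max(2).astype(float); u,v=c; sub=g[v-r:v+r+1,u-r:u+r+1]; m=sub<45; yy,xx=np.nonzero(m); return u-r+xx.mean(),v-r+yy.mean(),m.sum()
print(ball(S,(397,231),6))
E
```

```text
[[0.916, 0.402, -0.003], [0.402, -0.916, -0.001], [-0.003, -0.0, -1.0]]
t 8.83 pos [484.8 291.1 287.7] yaw 23.68 F [-0.1 -1.5 -3.2] gap 15.0
(486.6, 292, 290, 23.2) shift [0.002, -0.0001, -0.0023] turn [-0.0001, 0.0033, 0.0085] rows>= 0.1
(486.6, 292, 165, 23.2) shift [0.0, 0.0, 0.125] turn [0.0, 0.0, 0.0] rows>= 3.0
rod side: rear,bend,tip [[292.5, 85.2], [373.0, 51.1], [368.8, 88.8]]
(np.float64(395.625), np.float64(232.375), np.int64(8))
```

View pics/ret.png

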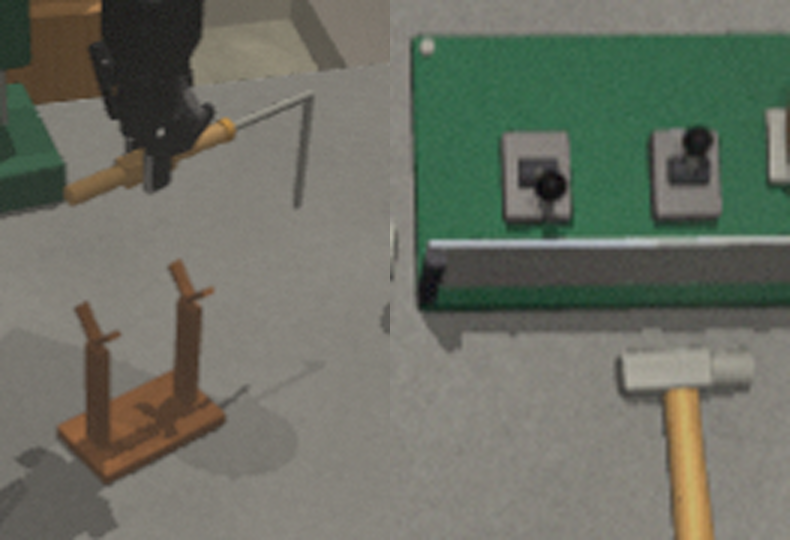

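The rod hangs level above the rest and matches the prediction within 1 px. In the top view, the tall lever's ball is at (370,126), towards the guard. Now a numeric check of its angle.

```bash
python3 - <<'E'
from h import *
S=get_image('side');T=get_image('top')
X,e=tri(S,[397,231.5],T,[370,126.2]); print(X,e)
for r in (132,212,218): print(r,atz(T,[(536-390)/4+330,r/4+80],38))
# fit pivot x and both angles from ball pixels
ob=[([417.5,227.5],[369.75,107]),([397,231.5],[370,126.2])]
def f(a):
    px,py,z0,t0,t1=a; o=[]
    for t,(s,p) in zip((t0,t1),ob):
        P=[px+62*np.sin(.45-t),py,z0+62*np.cos(.45-t)]; o+=[*(proj(S,P)[0]-s),*(proj(T,P)[0]-p)]
    return np.r_[o,(z0-40)/2]
r=least_squares(f,[610,-57,40,0,.9]); print(np.round(r.x,3),np.round(r.fun,1))
E
```

```text
[587.6141393  -56.56656635  94.142607  ] 0.37748928781445557
132 [640.82986274 -56.68029703]
212 [585.97242268 -55.33308698]
218 [581.88864476 -55.23297063]
[ 6.13288e+02 -5.70380e+01  3.94410e+01  7.10000e-02  8.87000e-01] [-0.2 -0.2  0.1 -0.3 -0.4 -0.1  0.3 -0.3 -0.3]
```

The fit gives a start angle of 0.07 and about 0.89 now, which fits the end stop. Lowering the rod into the rest.

Request:
{"name": "send_rows", "arguments": {
  "series": [0.002,0,0.03,0,0.003,0.008,0.01,0.002,0,0.06,0,0.003,0.008,0.01,0.002,0,0.09,0,0.003,0.008,0.01,0.002,0,0.12,0,0.003,0.008,0.01,0.002,0,0.12,0,0.003,0.008,0.01]
}}

```text
t: 9.45
position: [485.5, 283.8, 164.4]
tcp_rot: [[0.923, 0.386, -0.005], [0.386, -0.923, -0.004], [-0.006, 0.002, -1.0]]
contact_force: [-0.7, -0.7, -4.2]
finger_gap: 15.2
```

Request:
{"name": "send_rows", "arguments": {
  "series": [0,0,0,0,0,0,0.01,0,0,0,0,0,0,0.01]
}}

```text
t: 9.62
position: [485.9, 283.0, 166.0]
tcp_rot: [[0.923, 0.385, -0.004], [0.385, -0.923, -0.003], [-0.005, 0.002, -1.0]]
contact_force: [0.6, -0.9, -1.3]
finger_gap: 15.5
```

```bash
python3 - <<'E'
from h import *
plan([(486.6,292,144.5,23.2)])
E
```

```text
t 9.62 pos [485.9 283.  166. ] yaw 22.62 F [ 0.6 -0.9 -1.3] gap 15.5
(486.6, 292, 144.5, 23.2) shift [0.0042, -0.008, 0.0214] turn [0.0018, 0.0047, -0.01] rows>= 0.6
```

Request:
{"name": "send_rows", "arguments": {
  "series": [0.004,-0.008,0,0.002,0.004,-0.01,0.01,0.004,-0.008,0,0.002,0.004,-0.01,0.01,0.004,-0.008,0,0.002,0.004,-0.01,0.01,0.004,-0.008,0,0.002,0.004,-0.01,0.01]
}}

```text
t: 9.95
position: [486.8, 292.4, 167.1]
tcp_rot: [[0.919, 0.394, 0.0], [0.394, -0.919, 0.001], [0.001, -0.001, -1.0]]
contact_force: [0.3, -0.7, -2.0]
finger_gap: 15.3
```

```bash
python3 - <<'E'
from h import *
plan([(486.6,292,144.5,23.2)])
E
```

```text
t 9.95 pos [486.8 292.4 167.1] yaw 23.22 F [ 0.3 -0.7 -2. ] gap 15.3
(486.6, 292, 144.5, 23.2) shift [-0.0004, 0.0003, 0.0226] turn [-0.0008, -0.0008, 0.0003] rows>= 0.5
```

Request:
{"name": "send_rows", "arguments": {
  "series": [0,0,0.006,0,0,0,0.01,0,0,0.012,0,0,0,0.01,0,0,0.018,0,0,0,0.01,0,0,0.022,0,0,0,0.01,0,0,0.022,0,0,0,0.01]
}}

```text
t: 10.37
position: [486.4, 292.0, 143.4]
tcp_rot: [[0.919, 0.394, -0.001], [0.394, -0.919, -0.001], [-0.001, 0.0, -1.0]]
contact_force: [-0.5, 0.9, -2.8]
finger_gap: 15.3
```

Request:
{"name": "send_rows", "arguments": {
  "series": [0,0,0,0,0,0,0.01,0,0,0,0,0,0,0.01]
}}

```text
t: 10.53
position: [486.3, 291.9, 143.1]
tcp_rot: [[0.919, 0.394, -0.002], [0.394, -0.919, -0.001], [-0.002, 0.0, -1.0]]
contact_force: [-0.3, -0.7, -1.5]
finger_gap: 15.6
```

Request:
{"name": "send_rows", "arguments": {
  "series": [0,0,0,0,0,0,0.02,0,0,0,0,0,0,0.026,0,0,0,0,0,0,0.035,0,0,0,0,0,0,0.05,0,0,0,0,0,0,0.06]
}}

```text
t: 10.95
position: [486.4, 292.0, 143.5]
tcp_rot: [[0.919, 0.394, -0.001], [0.394, -0.919, -0.001], [-0.001, 0.0, -1.0]]
contact_force: [0.4, 0.9, 0.4]
finger_gap: 58.2
```

Request:
{"name": "send_rows", "arguments": {
  "series": [0,0,0,0,0,0,0.06,0,0,0,0,0,0,0.06,0,0,-0.02,0,0,0,0.06,0,0,-0.05,0,0,0,0.06,0,0,-0.085,0,0,0,0.06]
}}

```text
t: 11.37
position: [485.8, 291.4, 227.6]
tcp_rot: [[0.919, 0.394, -0.004], [0.394, -0.919, -0.003], [-0.005, 0.001, -1.0]]
contact_force: [0.6, 0.7, -0.2]
finger_gap: 59.9
```

Request:
{"name": "send_rows", "arguments": {
  "series": [0,0,-0.03,0,0,0,0.06,0,0,-0.06,0,0,0,0.06,-0.05,0,-0.06,0,0,0,0.06,-0.09,0,-0.06,0,0,0,0.06,-0.09,0,-0.06,0,0,0,0.06]
}}

```text
t: 11.78
position: [400.7, 254.6, 289.5]
tcp_rot: [[0.919, 0.395, -0.003], [0.395, -0.919, -0.001], [-0.003, -0.0, -1.0]]
contact_force: [0.5, -0.5, 1.7]
finger_gap: 59.5
```

```bash
python3 - <<'E'
from h import *
plan([])
S=get_image('side')
z=lambda im,x,y,w,h,k: cv2.resize(im[y:y+h,x:x+w],None,fx=k,fy=k,interpolation=cv2.INTER_CUBIC)
cv2.imwrite('pics/done.png',np.hstack([z(S['frame'],270,70,130,130,3),z(S['frame'],350,170,130,130,3)])[:,:,::-1])
E
```

```text
t 11.78 pos [400.7 254.6 289.5] yaw 23.24 F [ 0.5 -0.5  1.7] gap 59.5
```

View pics/done.png

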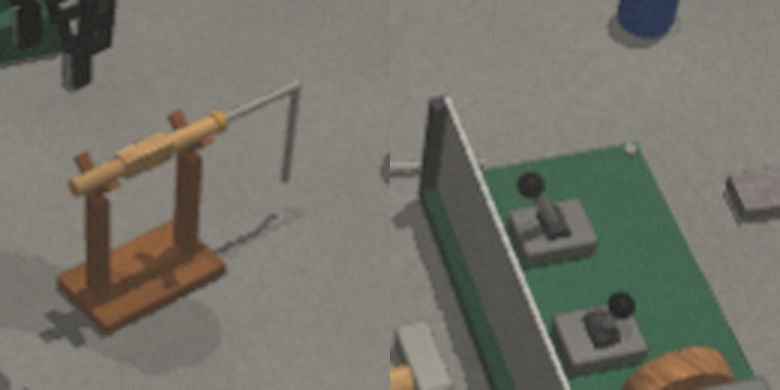

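The rod lies in both notches with the hook hanging down: bend at (369,98) and tip at (365,130), the same pixels as at the start. The tall lever is over towards the guard and the short one is unchanged.

Request:
{"name": "send_rows", "arguments": {
  "series": [0,0,0,0,0,0,0.06,0,0,0,0,0,0,0.06,0,0,0,0,0,0,0.06]
}}

```text
t: 12.08
position: [401.7, 255.3, 289.9]
tcp_rot: [[0.919, 0.395, -0.002], [0.395, -0.919, -0.0], [-0.002, -0.0, -1.0]]
contact_force: [0.0, 0.5, -0.7]
finger_gap: 59.7
```

```bash
python3 -c "
from plant import *
print(sign_off())"
```

```text
the job is handed in; nothing more can be done
None
```

I pulled the tall lever (the +y one) over to the guard side with the hooked rod, laid the rod back in its rest and let go. I handed the job in at about 12 s.

- **Tall lever:** the pull met a firm stop at about 16–20 N. The camera fit then put the lever at about 0.89 rad, starting from about 0.07. My first model of the switch position read nearer 0.8, but that assumed the lever had started at 0. I took the stop force and the later fit as deciding.
- **Rod:** it lies in both notches with the hook hanging down. Bend and tip are at their starting pixels within about 1 px.
- **Short lever:** unchanged in the last picture.
- **Slip while lowering:** the arm had drifted about 9 mm sideways just above the rest. I corrected that before the rod went into the notches.

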